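# Pack a trocar kit into the carrier and leave the wrong-size parts

### The arm

A 6-joint arm with a two-finger parallel gripper is mounted at the origin on the work surface. World frame = base frame: x ahead of the robot, y to its left, z up, the work surface at z = 0. Lengths are in m, angles in rad, forces in N, time in s.
With the tool pointing down it reaches from about 0.375 to 0.9 m from the base axis. Payload 3.1 kg.
Tool frame: the origin (TCP) lies between the finger pads; the fingertips stand 17 mm ahead of it and the grasp point (between the pads) lies 2 mm behind it (r.tip_extent is the distance from the TCP to the fingertips, in m); z points along the fingers, y is the direction in which the jaws open and shut (so a half turn about z gives the same grasp; the last joint's range is limited). The gripper opens to 87 mm and grips with 3 to 60 N. Pads are 19 mm wide; open, the fingers measure 117 mm over their backs; the gripper's body (75 mm by 190 mm) begins 51 mm behind the grasp point.
Start: joints at [1.044, 0.527, 1.433, -0, 1.181, -0.178], TCP at [0.213, 0.588, 0.24] pointing down, gripper open.
Joint ranges: [-3.08, 3.08], [-0.75, 2.2], [0.22, 2.44], [-1.43, 4.57], [0, 2.65], [-2.85, 2.85]. Speed limits (rad/s): [2.79, 2.79, 3.14, 3.14, 3.14, 3.14].

### API

Orientations are given as [roll, pitch, yaw] about the fixed x, y, z axes, in that order (R = Rz(yaw) Ry(pitch) Rx(roll)).
In Python, from rig import r gives the robot as it stands.
- The arm moves only by the shell command python3 -m creep 'ROWS'. ROWS is text: rows parted by semicolons, each of 7 numbers parted by spaces: the shift along the tool's x, y, z as a fraction of full scale, then the turn, a rotation vector about the tool's x, y, z as a fraction of full scale, then the opening, from -1 (shut) to 1 (fully open), so that 0 is half open. A call has 1 to 8 rows; each row is the pose to reach, as a shift and turn from the pose measured when the call began, along the tool's axes at that moment; what a row does not reach only later rows make up. Full scale, the value 1, is 0.2 m for a shift and 2 rad for a turn. A row lasts 1/8 s, in which the tool goes at most 62.5 mm and 10.7 degrees, less where a joint would pass 70% of its speed; a pose out of reach is approached as far as the arm can. A call with a number of a shift or a turn outside -1 to 1 is refused whole. A call with a gripper value outside its range is refused whole. The fingers move at their own pace and stop on an object; the grip force is fixed at half the most. Time passes only in rows, so rows that repeat a pose let the fingers close. It gives the time, the measured TCP pose, the force and the opening at its end, in the units of the state.
- r.read_state(): the state, without advancing time (a new reading comes with each control period).
- r.read_camera(name): name is "side" or "top" or "wrist"; returns the picture (420x560x3 uint8, red, green, blue); there is no depth.
- r.get_calibration(name): a dict with "intrinsics" (3x3 intrinsics, pixels), "k1" (the pictures are not rectified: a ray, as slopes to the right and down, at radius r is drawn at 1 + k1 r^2 times it, then the intrinsics apply), "world_to_cam" (4x4, takes a point from world to camera coordinates); the wrist camera has in their place "tool_from_camera" (4x4, takes a point from camera to tool coordinates, whose origin is the TCP and whose axes are the flange's). Camera axes: x right, y up, looking along -z (the intrinsics and any distortion apply to the point x, -y, -z); pixel columns grow to the right and rows downward; lengths in m; the calibration is good to about 2 mm. A picture is of the moment at which its call begins: read the wrist's pose just before it. get_calibration takes no time and is no camera call.
- r.job_done(): hands the job in, once; it reports no verdict.
Trained networks look in the newest picture that a camera, given by its name, has taken for a name from the list of things; names that differ only in an ending like _2 or _b are one class to them, and where a whole thing is asked for, a point or a joint stands for the part that bears it (a point fixed in the world has none). Each returns a list of dicts, best first, with "confidence" (0 to 1); they miss things now and then, are a little off and sometimes report something else, mostly with a low value. They report only what shows in the picture. A call takes as long as a camera call. They do not tell look-alikes from the thing itself.
- r.boxes_of(camera, thing): "centre" ([x, y, z] in m, in the coordinates of the camera as it stood for that picture, good to about 4 mm: the middle of the surface that is visible of it).
- r.place_of(camera, thing): "centre" ([x, y, z] in m, in the coordinates of the camera as it stood for that picture, good to about 4 mm: a listed point, or the origin of a listed thing).
The state is a dict: "t": time; "joints": joint angles; "qd": joint speeds; "tau": joint torques, N m; "eef_pos": TCP position; "ee_rot": TCP orientation; "wrist_force": force on the tool from outside, world axes, zero at the start; "wrist_torque": the same for the moment, N m; "width": opening from 0.0 (shut) to 1.0 (fully open).
Only numpy, scipy, OpenCV 4.12 (cv2) and the standard library are available. Lean on these libraries where they do the work, as an engineer would, in place of code of your own. Each camera call takes 0.05 s, during which the arm holds its last target. There are 200 camera calls.

### The job

Pack one wide trocar kit into the steel carrier: put the wide-tubed cannula, the obturator, the reducer cap (the one with the raised nozzle and hole) and the anchor cone each into the nest whose recess has its shape, seated right down and the same way up as it lies now. Leave the narrow-tubed cannula and the blank domed cap where they are on the bench.

Things in the scene. Friction and masses are not known exactly. Their poses are not given: they have to be found in the camera images.
- cannula_wide: Wide cannula, lying: head 42 (x) x 38 (y) x 36 mm high, white behind, violet in front; violet tube 14 mm thick, 80 mm long, out of its front (+x), axis 18 mm up, clear of the bench; small stopcock 11 mm above the head's top at x = 13 mm. Origin: underside, below the head's middle; z up. The head holds the balance point: grip it across y. 60 g.
- cannula_narrow: Look-alike that stays: narrow cannula of the same build and colours, head 32 (x) x 28 (y) x 28 mm high, tube only 8 mm thick, 80 mm long, along +x. Origin: underside, below the head's middle.
- obturator: Obturator, lying: rounded handle 36 (x) x 34 (y) x 32 mm high, white with a violet collar in front, no stopcock; violet rod 10 mm thick, 112 mm long, pointed, out of its front (+x), axis 16 mm up, clear of the bench. Origin: underside, below the handle's middle; z up. The handle holds the balance point: grip it across y. 60 g.
- reducer_cap: Reducer cap, white, standing: round skirt 38 mm across, 16 mm high, on it a nozzle 22 mm across, 10 mm high (26 mm in all) with a dark 13 mm hole. Origin: centre of the underside; z up. 25 g. Grip the nozzle.
- blank_cap: Look-alike that stays: blank cap, white, the same skirt 38 mm across, 16 mm high, closed by a shallow dome (21.5 mm in all); no nozzle, no hole. Origin: centre of the underside.
- anchor_cone: Anchor cone, violet, standing: oblong flange 52 (x) x 36 (y) x 8 mm with a dark dot near each end, on it a cone, then a round neck 20 mm across from 28 to 46 mm up, dark hole on top. Origin: centre of the underside; z up. Same after a half turn. 40 g. Grip the neck.
- nest_cannula: Cannula nest: fixed white block 170 (x) x 72 (y) x 20 mm, one of four side by side in the steel carrier (76 mm pitch, any order). Origin: centre of its underside, 4 mm above the table. Well 52 x 48 mm for the head about x = -40 mm, floor 4 mm above the origin; from it a channel 24 mm wide runs to x = 66 mm for the tube. Seated: cannula origin at x -40, y 0, z 4 mm, tube to +x; 5 mm play.
- nest_obturator: Obturator nest: fixed white block 170 (x) x 72 (y) x 20 mm, one of four side by side in the steel carrier (76 mm pitch, any order). Origin: centre of its underside, 4 mm above the table. Well 46 x 44 mm for the handle about x = -56 mm, floor 4 mm above the origin; from it a channel 20 mm wide runs to x = 79 mm for the rod. Seated: obturator origin at x -56, y 0, z 4 mm, rod to +x; 5 mm play.
- nest_cap: Reducer cap nest: fixed white block 170 (x) x 72 (y) x 20 mm, one of four side by side in the steel carrier (76 mm pitch, any order). Origin: centre of its underside, 4 mm above the table. One round well 48 mm across at the centre, floor 13 mm above the origin (7 mm deep). Seated: cap origin at x 0, y 0, z 13 mm; 5 mm play.
- nest_cone: Anchor cone nest: fixed white block 170 (x) x 72 (y) x 20 mm, one of four side by side in the steel carrier (76 mm pitch, any order). Origin: centre of its underside, 4 mm above the table. One oblong well 62 (x) x 46 mm (y) at the centre, floor 8 mm above the origin (12 mm deep). Seated: cone origin at x 0, y 0, z 8 mm, long side along x, either way round; 5 mm play.
There are look-alikes about, which are no part of the job. Leave any red look-alike of the anchor_cone alone.

How it is judged:
At the end, for the whole second after the job is handed in: The four kit parts rest in their own nests within 8 mm of the seated place, at most 3 mm off the recess floor, upright (0.1 rad) and, the cap excepted, in line with the nest (0.15 rad, cone 0.25); narrow cannula and blank cap within 30 mm of their starts and upright (0.15 rad) (x of cannula_wide in the frame of nest_cannula between -0.048 and -0.032 m and y of cannula_wide in the frame of nest_cannula between -0.008 and 0.008 m and z of cannula_wide in the frame of nest_cannula below 0.007 m and angle between each of cannula_wide, obturator, reducer_cap, anchor_cone's own z axis and vertical below 0.1 rad and angle between the x axis of cannula_wide and the x axis of nest_cannula, either way round below 0.15 rad and linear speed of each of cannula_wide, obturator, reducer_cap, anchor_cone below 0.02 m/s and angular speed of each of cannula_wide, obturator, reducer_cap, anchor_cone below 0.2 rad/s and x of obturator in the frame of nest_obturator between -0.064 and -0.048 m and y of obturator in the frame of nest_obturator between -0.008 and 0.008 m and z of obturator in the frame of nest_obturator below 0.007 m and angle between the x axis of obturator and the x axis of nest_obturator, either way round below 0.15 rad and x of reducer_cap in the frame of nest_cap between -0.008 and 0.008 m and y of reducer_cap in the frame of nest_cap between -0.008 and 0.008 m and z of reducer_cap in the frame of nest_cap below 0.016 m and x of anchor_cone in the frame of nest_cone between -0.008 and 0.008 m and y of anchor_cone in the frame of nest_cone between -0.008 and 0.008 m and z of anchor_cone in the frame of nest_cone below 0.011 m and angle between the x axis of anchor_cone and the x axis of nest_cone, either way round below 0.25 rad and distance of each of cannula_narrow, blank_cap from where it was at the start of the episode below 0.03 m and angle between each of cannula_narrow, blank_cap's own z axis and vertical below 0.15 rad); the robot touches nothing.
It fails at once if the cannula narrow was moved more than 30 mm (distance of cannula_narrow from where it was at the start of the episode above 0.03 m).
It fails at once if the blank cap was moved more than 30 mm (distance of blank_cap from where it was at the start of the episode above 0.03 m).
It also fails if it takes over 99 s, if anything falls off the work surface, if the arm or the gripper's body presses on something with over 40 N, if the wrist force passes 120 N, or if a joint passes its speed limit or range.

## Working session

There is one attempt and no reset: what is moved stays moved. The work goes in short steps, Python scripts to look and compute and a shell command to move; the robot and the scene stay as the last step left them, time stands still between calls to the robot, and variables do not carry over. Pictures are saved under pics/ and viewed, on a budget of 14 in all, crops included, one or two more only if the job needs it, and the job is handed in when it is done.

```bash
mkdir -p pics; ls
cat > h.py <<'E'
from rig import r
import numpy as np, cv2
from scipy.spatial.transform import Rotation as R
def shot(c,name=None):
    s=r.read_state(); im=r.read_camera(c)
    if name: cv2.imwrite('pics/'+name,im[:,:,::-1])
    return s,im
def T_wc(c,s=None):
    k=r.get_calibration(c)
    if c!='wrist': return np.linalg.inv(np.array(k['world_to_cam']))
    T=np.eye(4);T[:3,:3]=R.from_euler('xyz',s['ee_rot']).as_matrix();T[:3,3]=s['eef_pos']
    return T@np.array(k['tool_from_camera'])
def pix(c,p,s=None):
    k=r.get_calibration(c);q=np.linalg.inv(T_wc(c,s))@np.r_[p,1]
    a=np.array([q[0],-q[1]])/-q[2];a=a*(1+k['k1']*(a@a));return (np.array(k['intrinsics'])@np.r_[a,1])[:2]
def ray(c,uv,z,s=None):
    k=r.get_calibration(c);K=np.array(k['intrinsics']);d=np.linalg.solve(K,np.r_[uv,1])[:2];a=d.copy()
    for _ in range(20):a=d/(1+k['k1']*(a@a))
    T=T_wc(c,s);v=T[:3,:3]@np.array([a[0],-a[1],-1]);o=T[:3,3];return o+v*(z-o[2])/v[2]
def find(c,th,s=None,f='place_of'):
    T=T_wc(c,s)
    return [(round(d['confidence'],2),(T@np.r_[d['centre'],1])[:3].round(4),pix(c,(T@np.r_[d['centre'],1])[:3],s).round(0)) for d in getattr(r,f)(c,th)]
E
python3 - <<'E'
from h import *
s,im=shot('top','top.png'); print(s['t'],s['ee_rot'],s['eef_pos'])
for t in 'cannula_wide obturator reducer_cap anchor_cone nest_cannula nest_obturator nest_cap nest_cone'.split():
    print(t)
    for x in find('top',t): print('  ',*x)
s,im=shot('side','side.png')
print(r.get_calibration('wrist'))
E
```

```text
pics
0.0 [-3.13945843e+00 -3.65865565e-04  2.79380991e+00] [0.21261508 0.58697999 0.23858613]
cannula_wide
   0.62 [ 4.050e-01 -2.806e-01 -3.000e-04] [397. 268.]
   0.52 [0.5776 0.0125 0.0056] [281. 209.]
obturator
   0.63 [ 0.3803  0.2674 -0.0055] [187. 290.]
reducer_cap
   0.64 [ 0.4539 -0.4162  0.0007] [445. 247.]
anchor_cone
   0.77 [ 0.7321 -0.2556  0.0033] [375. 150.]
   0.49 [ 0.5969 -0.2804  0.0027] [389. 197.]
nest_cannula
   0.94 [ 0.5734 -0.1398  0.0035] [339. 208.]
   0.35 [0.5777 0.0139 0.0059] [281. 209.]
nest_obturator
   0.69 [ 0.5727 -0.069   0.0039] [312. 210.]
nest_cap
   0.8 [0.574  0.0133 0.0044] [281. 211.]
nest_cone
   0.84 [5.825e-01 9.010e-02 5.000e-04] [252. 210.]
{'intrinsics': array([[316.06938884,   0.        , 276.39856214],
       [  0.        , 316.06938884, 212.42061544],
       [  0.        ,   0.        ,   1.        ]]), 'k1': -0.03359852137955479, 'tool_from_camera': array([[-1.26737790e-03,  9.63741130e-01,  2.66835956e-01,
         7.36538048e-02],
       [ 9.99999113e-01,  1.33090279e-03, -5.72223613e-05,
        -2.07376097e-04],
       [-4.10280261e-04,  2.66835647e-01, -9.63741962e-01,
        -1.45578958e-01],
       [ 0.00000000e+00,  0.00000000e+00,  0.00000000e+00,
         1.00000000e+00]])}
```

View pics/top.png

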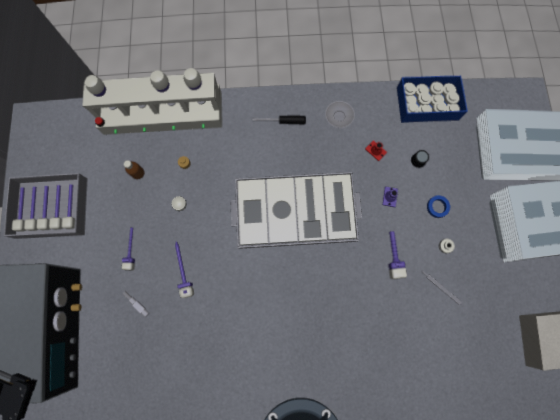

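View pics/side.png

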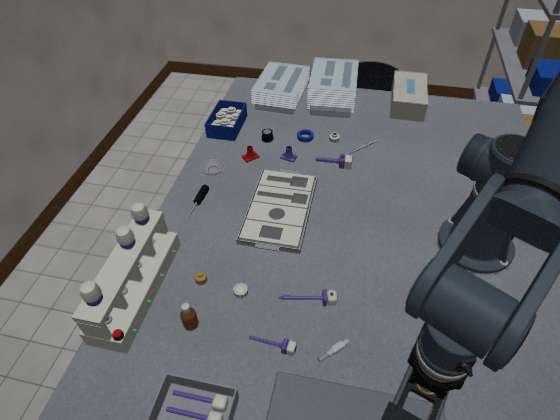

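Top view: candidates are the wide cannula at (397,268) versus the narrow one at (128,250); obturator (184,290); reducer cap with dark hole (447,246) versus blank cap (179,203); violet cone (390,197) versus red cone (376,150). Nests left to right: cone 252, cap 281, obturator 312, cannula 341, wells of the last two toward the base. I'll check these in one close crop.

```bash
cat >> h.py <<'E'
def rows(p,yaw,s=None):
    s=s or r.read_state(); A=R.from_euler('xyz',s['ee_rot']);B=R.from_euler('xyz',[np.pi,0,yaw])
    d=A.inv().apply(np.array(p)-s['eef_pos'])/.2; w=(A.inv()*B).as_rotvec()
    print('rows',d.round(3),(w/2).round(3),'steps',round(np.linalg.norm(d)*.2/.0625,1),round(np.degrees(np.linalg.norm(w))/10.7,1),'t',round(s['t'],2))
E
python3 - <<'E'
from h import *
im=cv2.imread('pics/top.png')
c=lambda u,v,h:cv2.resize(im[v-h:v+h,u-h:u+h],(260,260),interpolation=cv2.INTER_CUBIC)
m=np.vstack([np.hstack([c(397,255,32),c(128,250,32),c(184,268,32)]),np.hstack([c(447,246,24),c(179,203,24),c(384,175,40)])])
cv2.imwrite('pics/crop.png',m)
rows([.40,.27,.22],np.pi)
E
```

```text
rows [-1.42  -1.174  0.098] [-0.    -0.    -0.174] steps 5.9 1.9 t 0.5
```

View pics/crop.png

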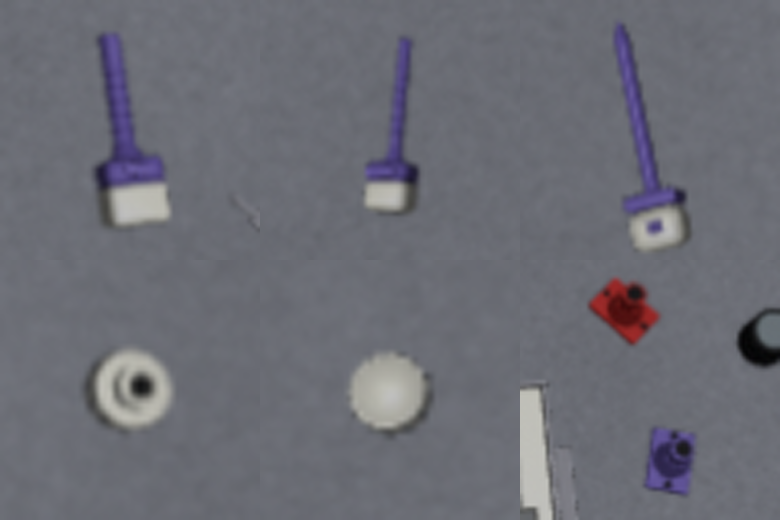

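The crop confirms it: wide cannula top left (thick tube, right side of bench), obturator top right (pointed, no stopcock), holed reducer cap bottom left, violet cone below the red one. Moving over the obturator.

```bash
python3 -m creep '-0.25 -0.2 0.02 0 0 -0.06 1; -0.5 -0.4 0.04 0 0 -0.12 1; -0.75 -0.6 0.05 0 0 -0.174 1'
python3 -c "
from h import *
rows([.40,.27,.22],np.pi)"
```

```text
t: 0.88
eef_pos: [0.3113, 0.4264, 0.2297]
ee_rot: [3.141, 0.001, -3.137]
wrist_force: [0.6, 0.5, -0.1]
width: 1.002
rows [-0.44  -0.784  0.049] [0.    0.    0.002] steps 2.9 0.0 t 0.88
```

```bash
python3 -m creep '-0.22 -0.39 0.02 0 0 0 1; -0.44 -0.784 0.05 0 0 0 1; -0.44 -0.784 0.05 0 0 0 1; -0.44 -0.784 0.05 0 0 0 1'
cat >> h.py <<'E'
def violet(im):
    h=cv2.cvtColor(im,cv2.COLOR_RGB2HSV); return cv2.inRange(h,(115,70,30),(150,255,255))
def rod(im,s,z,thing,L):
    """axis from violet pixels, ray-cast to height z, kept within the rod part ahead of the found origin"""
    f=find('wrist',thing,s); print(thing,f); o=f[0][1]
    v,u=np.nonzero(violet(im)); P=np.array([ray('wrist',(a,b),z,s)[:2] for a,b in zip(u[::3],v[::3])])
    yaw=0.
    d=P-o[:2]
    k=(np.linalg.norm(d,axis=1)<L)
    a=np.array([1.,0])
    P=P[k]
    for _ in range(4):
        d=P-o[:2]; n=np.array([-a[1],a[0]]); c=np.median((d@n)[(d@a)>.035])
        q=P[((d@a)>.035)&(abs(d@n-c)<.02 if _<2 else abs(d@n-c)<.009)]
        m=q.mean(0); a=np.linalg.svd(q-m)[2][0]; a=a*np.sign(a[0])
    t=(P-m)@a
    on=m+a*((o[:2]-m)@a)
    print('origin on axis',on.round(4),'yaw',np.arctan2(a[1],a[0]).round(4),'tip',(m+a*np.percentile(t,99.5)).round(4),'n',len(q))
    return on,np.arctan2(a[1],a[0])
E
python3 - <<'E'
from h import *
s,im=shot('wrist','w1.png')
rod(im,s,.016,'obturator',.16)
E
```

```text
t: 1.38
eef_pos: [0.4023, 0.2671, 0.2198]
ee_rot: [-3.141, 0.001, 3.14]
wrist_force: [-0.4, 0.8, 0.2]
width: 0.999
obturator [(0.86, array([ 0.3808,  0.2662, -0.0007]), array([276., 171.]))]
origin on axis [0.3802 0.2691] yaw 0.2037 tip [0.5028 0.2944] n 193
```

View pics/w1.png

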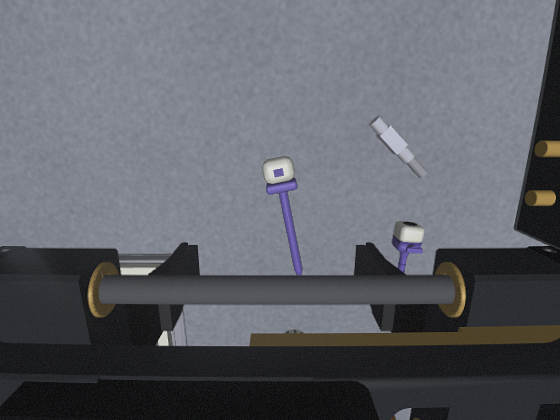

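Wrist view: obturator handle at (278,172), rod running to (299,272); the network's origin agrees within 3 mm. Nest wells are narrower than the fingers, so I grip high (tips about 18 mm above the bench).

```bash
python3 -c "
from h import *
rows([.3805,.2685,.10],np.pi+.2037);rows([.3805,.2685,.035],np.pi+.2037)"
```

```text
rows [ 0.099 -0.006  0.599] [ 0.   0.  -0.1] steps 1.9 1.1 t 1.48
rows [ 0.1   -0.007  0.924] [ 0.   0.  -0.1] steps 3.0 1.1 t 1.48
```

```bash
python3 -m creep '0.1 -0.006 0.3 0 0 -0.1 0.5; 0.1 -0.006 0.6 0 0 -0.1 0.5; 0.1 -0.006 0.75 0 0 -0.1 0.5; 0.1 -0.007 0.86 0 0 -0.1 0.5; 0.1 -0.007 0.924 0 0 -0.1 0.5; 0.1 -0.007 0.924 0 0 -0.1 0.5; 0.1 -0.007 0.924 0 0 -0.1 -1; 0.1 -0.007 0.924 0 0 -0.1 -1'
python3 -m creep '0 0 0 0 0 0 -1; 0 0 0 0 0 0 -1; 0 0 -0.2 0 0 0 -1; 0 0 -0.45 0 0 0 -1; 0 0 -0.6 0 0 0 -1;  0 0 -0.6 0 0 0 -1'
```

```text
t: 2.48
eef_pos: [0.3809, 0.2688, 0.0359]
ee_rot: [3.141, 0.003, -2.939]
wrist_force: [-0.8, 0.7, -0.1]
width: 0.606
t: 3.22
eef_pos: [0.382, 0.2691, 0.158]
ee_rot: [3.14, 0.008, -2.939]
wrist_force: [0.3, -0.3, -0.5]
width: 0.393
```

Held (34 mm wide, as expected). Carrying to a view of the nests.

```bash
python3 -c "
from h import *
rows([.51,.1,.25],np.pi);rows([.64,-.03,.25],np.pi)"
```

```text
rows [-0.46  -0.956 -0.458] [0.001 0.004 0.101] steps 3.7 1.1 t 3.23
rows [-0.966 -1.724 -0.455] [0.001 0.004 0.101] steps 6.5 1.1 t 3.23
```

```bash
python3 -m creep '-0.12 -0.24 -0.2 0 0 0.05 -1; -0.24 -0.48 -0.45 0 0 0.1 -1; -0.36 -0.72 -0.45 0 0 0.1 -1; -0.46 -0.956 -0.455 0 0 0.1 -1; -0.46 -0.956 -0.455 0 0 0.1 -1'
python3 -c "
from h import *
rows([.64,-.03,.25],np.pi)"
```

```text
t: 3.85
eef_pos: [0.5123, 0.0967, 0.2483]
ee_rot: [3.139, 0.008, 3.139]
wrist_force: [0.1, 0.1, -1.0]
width: 0.385
rows [-0.64  -0.632 -0.005] [ 0.001  0.004 -0.001] steps 2.9 0.0 t 3.85
```

```bash
python3 -m creep '-0.25 -0.25 0 0 0 0 -1; -0.5 -0.5 0 0 0.002 0 -1; -0.64 -0.632 0 0 0.004 0 -1; -0.64 -0.632 0 0 0.004 0 -1; -0.64 -0.632 0 0 0.004 0 -1'
python3 - <<'E'
from h import *
s,im=shot('wrist','w2.png');print(s['eef_pos'],s['ee_rot'])
for t in 'nest_cannula nest_obturator nest_cap nest_cone'.split():
    print(t,find('wrist',t,s))
E
```

```text
t: 4.47
eef_pos: [0.6381, -0.0287, 0.2469]
ee_rot: [3.137, -0.005, 3.139]
wrist_force: [-0.5, 0.2, -0.8]
width: 0.389
[ 0.63809862 -0.02872872  0.24691311] [ 3.13692223 -0.00484126  3.13914704]
nest_cannula [(0.68, array([ 0.5756, -0.1363,  0.0039]), array([186., 136.]))]
nest_obturator [(0.86, array([ 0.5784, -0.0611,  0.005 ]), array([248., 138.]))]
nest_cap [(0.72, array([0.5786, 0.0144, 0.0024]), array([311., 138.])), (0.46, array([ 0.575 , -0.1346,  0.0019]), array([187., 136.])), (0.22, array([ 0.5973, -0.2774,  0.001 ]), array([ 75., 156.]))]
nest_cone [(0.76, array([0.5766, 0.0909, 0.0058]), array([375., 137.]))]
```

View pics/w2.png

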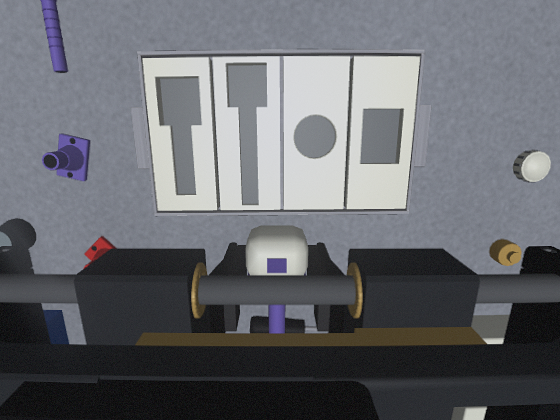

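The wrist view shows the whole carrier: cannula nest x≈180, obturator nest x≈247, cap nest x≈315, cone nest x≈381, wells toward the base. I'll measure the blocks by rectifying onto their top plane.

Run:
```python
from h import *
im=cv2.imread('pics/w2.png');g=cv2.cvtColor(im,cv2.COLOR_BGR2GRAY)
s=dict(eef_pos=[0.63809862,-0.02872872,0.24691311],ee_rot=[3.13692223,-0.00484126,3.13914704])
m=(g>170).astype(np.uint8);m[225:]=0
cs,_=cv2.findContours(m,cv2.RETR_EXTERNAL,cv2.CHAIN_APPROX_NONE)
C=[]
for c in cs:
    if cv2.contourArea(c)<4000: continue
    P=np.array([ray('wrist',p[0],.024,s)[:2] for p in c],np.float32)
    rc=cv2.minAreaRect(P*1000);print('block',np.round(rc[0],1),np.round(rc[1],1),round(rc[2],2));C.append(rc[0])
C=np.array(C);d=np.linalg.svd(C-C.mean(0))[2][0];print('mean',C.mean(0),'yaw from centres',np.degrees(np.arctan2(-d[0]*np.sign(d[1]),abs(d[1]))))
```

```text
block [ 576.7 -136. ] [170.1  72. ] 0.11
block [575.8  92.3] [170.   72.1] 0.27
block [576.1  16.6] [170.1  71.6] 0.49Traceback (most recent call last):
  File "<stdin>", line 9, in <module>
  File "h.py", line 19, in ray
    T=T_wc(c,s);v=T[:3,:3]@np.array([a[0],-a[1],-1]);o=T[:3,3];return o+v*(z-o[2])/v[2]
  File "h.py", line 9, in T_wc
    k=r.get_calibration(c)
ValueError: time passes only in moves, steps and waits
```

```bash
python3 - <<'E'
s=open('h.py').read()
s=s.replace("def shot","_K={}\ndef cal(c):\n    if c not in _K:_K[c]=r.get_calibration(c)\n    return _K[c]\ndef shot",1)
a,b=s.split("def T_wc",1); open('h.py','w').write(a+"def T_wc"+b.replace("r.get_calibration","cal"))
E
python3 - <<'E'
from h import *
s1=dict(eef_pos=[.4023,.2671,.2198],ee_rot=[-3.141,.001,3.14])
s=dict(eef_pos=[0.63809862,-0.02872872,0.24691311],ee_rot=[3.13692223,-0.00484126,3.13914704])
print('w1 mark',ray('wrist',(278,172),.032,s1),'back',ray('wrist',(276,156.5),.01,s1))
print('w2 mark',ray('wrist',(277,265),.247-.0355+.032,s)-s['eef_pos'],'back',ray('wrist',(277,226),.247-.0355+.01,s)-s['eef_pos'])
rows([.5204,-.0601,.15],np.pi+.005);rows([.5204,-.0601,.045],np.pi+.005)
E
```

```text
w1 mark [0.37680166 0.26883093 0.032     ] back [0.36266838 0.26672653 0.01      ]
w2 mark [-0.0044054   0.00037115 -0.00341311] back [-0.01839653  0.00056461 -0.02541311]
rows [ 0.593 -0.16   0.495] [ 0.002 -0.    -0.003] steps 2.5 0.0 t 4.72
rows [ 0.592 -0.161  1.02 ] [ 0.002 -0.    -0.003] steps 3.8 0.0 t 4.72
```

Handle back edge sits 18 mm behind the TCP, so the object origin is at the TCP. Place it.

```bash
python3 -m creep '0.25 -0.07 0.1 0 0 0 -1; 0.5 -0.14 0.2 0.002 0 -0.003 -1; 0.593 -0.16 0.4 0.002 0 -0.003 -1; 0.593 -0.16 0.6 0.002 0 -0.003 -1; 0.593 -0.16 0.75 0.002 0 -0.003 -1;0.593 -0.16 0.75 0.002 0 -0.003 -1'
python3 -c "
from h import *
rows([.5204,-.0601,.045],np.pi+.005)"
```

```text
t: 5.48
eef_pos: [0.5186, -0.059, 0.0977]
ee_rot: [3.141, -0.005, -3.136]
wrist_force: [-0.1, -0.2, 0.0]
width: 0.387
rows [-0.01  -0.005  0.263] [ 0.    -0.003  0.   ] steps 0.8 0.0 t 5.47
```

```bash
python3 -m creep '-0.01 -0.005 0.1 0 -0.003 0 -1; -0.01 -0.005 0.2 0 -0.003 0 -1; -0.01 -0.005 0.262 0 -0.003 0 -1; -0.01 -0.005 0.266 0 -0.003 0 -1; -0.01 -0.005 0.266 0 -0.003 0 -1; -0.01 -0.005 0.266 0 -0.003 0 -1'
```

```text
t: 6.22
eef_pos: [0.5209, -0.0601, 0.0453]
ee_rot: [3.141, 0.002, -3.136]
wrist_force: [-0.6, -0.3, -0.8]
width: 0.385
```

```bash
python3 -m creep '0 0 0.006 0 0 0 -1; 0 0 0.006 0 0 0 0.2; 0 0 0.006 0 0 0 0.2; 0 0 0.006 0 0 0 0.2; 0 0 -0.2 0 0 0 0.2; 0 0 -0.45 0 0 0 0.2; 0 0 -0.75 0 0 0 0.2; 0 0 -0.75 0 0 0 0.2'
python3 - <<'E'
from h import *
s,im=shot('top','top2.png'); print(find('top','obturator'),s['width'])
rows([.43,-.275,.22],np.pi)
E
```

```text
t: 7.22
eef_pos: [0.5236, -0.0611, 0.1999]
ee_rot: [-3.138, 0.013, -3.136]
wrist_force: [0.4, 1.1, -0.6]
width: 0.6
[] 0.6001370705906783
rows [ 0.458 -1.072 -0.123] [-0.     0.002  0.003] steps 3.8 0.0 t 7.33
```

```bash
python3 -m creep '0.1 -0.25 -0.1 0 0 0 0.5; 0.23 -0.5 -0.1 0 0 0 0.5; 0.35 -0.75 -0.1 0 0 0 0.5; 0.45 -1 -0.1 0 0 0 0.5; 0.45 -1 -0.1 0 0 0 0.5; 0.45 -1 -0.1 0 0 0 0.5'
python3 - <<'E'
from h import *
s,im=shot('wrist','w3.png')
on,y=rod(im,s,.018,'cannula_wide',.125)
rows([*on,.036],np.pi+y)
E
```

```text
t: 8.07
eef_pos: [0.4304, -0.2595, 0.2136]
ee_rot: [3.138, 0.0, -3.137]
wrist_force: [-0.1, 1.4, 0.4]
width: 0.753
cannula_wide [(0.59, array([ 0.4018, -0.2698, -0.0029]), array([267., 166.]))]
origin on axis [ 0.4018 -0.2712] yaw 0.0244 tip [ 0.5041 -0.2687] n 228
rows [ 0.148 -0.063  0.891] [ 0.001  0.001 -0.009] steps 2.9 0.1 t 8.18
```

View pics/w3.png

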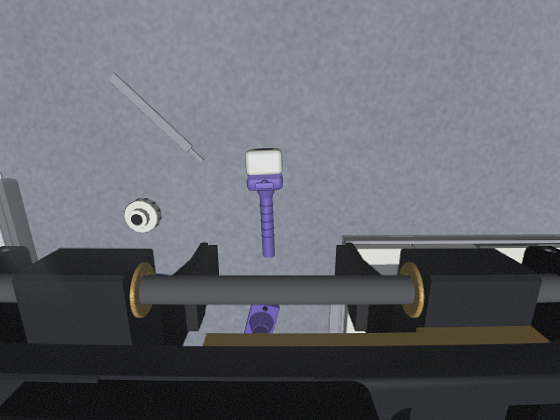

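Wrist view: wide cannula head at (264,165), tube end at (268,257); the reducer cap at (143,215) is the holed one. Tube tip at 0.504 implies origin x≈0.403, in agreement. Grip.

```bash
python3 -m creep '0.145 -0.06 0.3 0.001 0 -0.01 0.5; 0.145 -0.06 0.55 0.001 0 -0.01 0.5; 0.145 -0.06 0.75 0.001 0 -0.01 0.5; 0.145 -0.06 0.85 0.001 0 -0.01 0.5; 0.145 -0.06 0.885 0.001 0 -0.01 0.5; 0.145 -0.06 0.885 0.001 0 -0.01 0.5; 0.145 -0.06 0.885 0.001 0 -0.01 0.5; 0.145 -0.06 0.885 0.001 0 -0.01 -1'
python3 -m creep '0 0 0 0 0 0 -1; 0 0 0 0 0 0 -1; 0 0 0 0 0 0 -1; 0 0 -0.15 0 0 0 -1; 0 0 -0.35 0 0 0 -1; 0 0 -0.4 0 0 0 -1;  0 0 -0.4 0 0 0 -1'
python3 - <<'E'
from h import *
s,im=shot('wrist','w4.png');print(s['width']*87)
rows([.5367,-.1362,.12],np.pi+.005);
E
```

```text
t: 9.18
eef_pos: [0.403, -0.2711, 0.0381]
ee_rot: [-3.14, 0.003, -3.114]
wrist_force: [-0.2, -0.7, 0.6]
width: 0.7
t: 10.05
eef_pos: [0.4028, -0.271, 0.1184]
ee_rot: [-3.14, 0.003, -3.114]
wrist_force: [0.6, 0.0, -1.2]
width: 0.43
37.380769776198576
rows [-0.69   0.654 -0.011] [-0.     0.001  0.011] steps 3.0 0.1 t 10.1
```

View pics/w4.png

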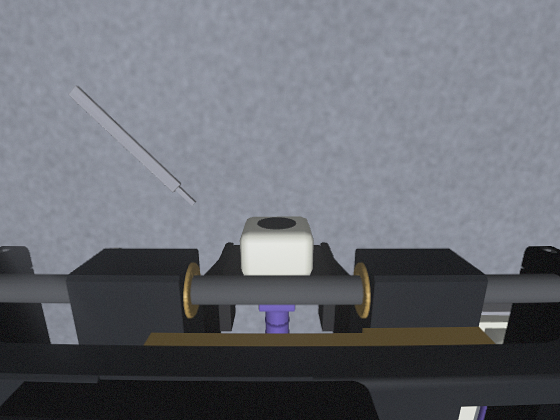

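Held: head at (277,245), width 37.4 mm. Move to its nest.

```bash
python3 -m creep '-0.2 0.2 -0.02 0 0 0.005 -1; -0.45 0.42 -0.02 0 0 0.01 -1; -0.69 0.654 -0.02 0 0 0.011 -1; -0.69 0.654 0 0 0 0.011 -1; -0.69 0.654 0.1 0 0 0.011 -1; -0.69 0.654 0.15 0 0 0.011 -1; -0.69 0.654 0.15 0 0 0.011 -1'
python3 - <<'E'
from h import *
s1=dict(eef_pos=[0.4028,-0.271,0.1184],ee_rot=[-3.14,.003,-3.114])
print(ray('wrist',(277,217),.1184-.0381+.006,s1)-s1['eef_pos'])
rows([.5367,-.1362,.047],np.pi+.005);
E
```

```text
t: 10.98
eef_pos: [0.5353, -0.1364, 0.0863]
ee_rot: [3.141, -0.001, -3.138]
wrist_force: [-0.5, -0.4, -0.8]
width: 0.437
[-0.0215999  -0.00022729 -0.0321    ]
rows [-0.007  0.001  0.197] [ 0.001 -0.001 -0.001] steps 0.6 0.0 t 10.97
```

Back edge at −21.6 mm versus 21 expected, so the origin is at the TCP. Lower, release and lift in one sequence.

```bash
python3 -m creep '-0.007 0 0.1 0 0 0 -1; -0.007 0 0.17 0 0 0 -1; -0.007 0 0.197 0 0 0 -1; -0.007 0 0.2 0 0 0 -1; -0.007 0 0.203 0 0 0 -1; -0.007 0 0.203 0 0 0 -1'
```

```text
t: 11.72
eef_pos: [0.5367, -0.1365, 0.0464]
ee_rot: [3.141, -0.001, -3.137]
wrist_force: [-1.2, -1.2, 4.8]
width: 0.43
```

```bash
python3 -m creep '0 0 0.003 0 0 0 0.25; 0 0 0.003 0 0 0 0.25; 0 0 0.003 0 0 0 0.25; 0 0 -0.2 0 0 0 0.25; 0 0 -0.45 0 0 0 0.25; 0 0 -0.75 0 0 0 0.25; 0 0 -0.75 0 0 0 0.25'
python3 -c "
from h import *
rows([.455,-.36,.2],np.pi)"
```

```text
t: 12.6
eef_pos: [0.5401, -0.1379, 0.2012]
ee_rot: [-3.137, 0.009, -3.137]
wrist_force: [-0.3, -0.1, 0.3]
width: 0.628
rows [ 0.43  -1.108  0.007] [-0.002  0.005  0.002] steps 3.8 0.1 t 12.6
```

```bash
python3 -m creep '0.1 -0.25 0 0 0 0 0.25; 0.2 -0.5 0 0 0 0 0.25; 0.3 -0.75 0 0 0 0 0.25; 0.36 -1 0 0 0 0 0.25; 0.36 -1 0 0 0 0 0.25; 0.36 -1 0 0 0 0 0.25'
python3 - <<'E'
from h import *
s,im=shot('wrist','w5.png');f=find('wrist','reducer_cap',s);print(f)
g=cv2.cvtColor(im,cv2.COLOR_RGB2GRAY);u,v=f[0][2].astype(int)
# dark hole at z=.026
h=22;sub=g[v-h-10:v+h,u-h:u+h];m=(sub<70).astype(np.uint8)
n,l,st,c=cv2.connectedComponentsWithStats(m)
for i in range(1,n):
    if st[i,4]>15: uv=c[i]+[u-h,v-h-10];print('dark',st[i],uv,ray('wrist',uv,.026,s))
E
```

```text
t: 13.35
eef_pos: [0.4682, -0.3373, 0.2002]
ee_rot: [-3.14, 0.008, -3.138]
wrist_force: [0.3, 0.6, -0.1]
width: 0.622
[(0.75, array([ 0.4631, -0.4134,  0.002 ]), array([208., 188.]))]
dark [ 12  25  11  12 105] [202.79047619 186.88571429] [ 0.45739316 -0.41326397  0.026     ]
```

View pics/w5.png

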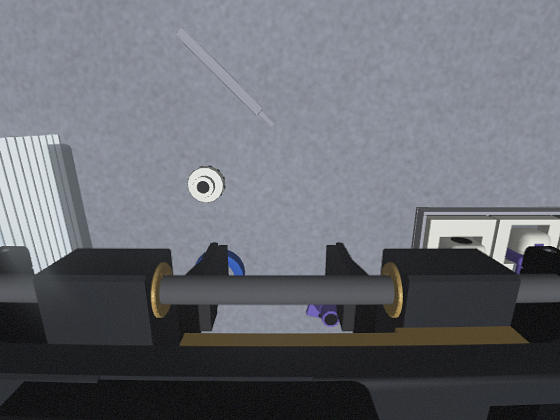

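Wrist view: reducer cap skirt centred about (206,185), hole at (203,187). The blue ring lies beyond it.

Run:
```python
from h import *
s=r.read_state();im=cv2.imread('pics/w5.png');g=cv2.cvtColor(im,cv2.COLOR_BGR2GRAY)
m=(g>165).astype(np.uint8);n,l,st,c=cv2.connectedComponentsWithStats(m);i=l[172,206];x,y,w,h=st[i,:4]
print(st[i],ray('wrist',(x+w/2-.5,y+h/2-.5),.016,s))
rows([.459,-.4134,.035],np.pi,s)
```

```text
[188 168  35  35 761] [ 0.45829533 -0.41275382  0.016     ]
rows [ 0.058 -0.382  0.829] [-0.001  0.004  0.003] steps 2.9 0.1 t 13.45
```

```bash
python3 -m creep '0.03 -0.2 0.1 0 0.004 0 0.2; 0.06 -0.38 0.35 0 0.004 0.003 0.2; 0.06 -0.38 0.6 0 0.004 0.003 0.2; 0.06 -0.38 0.75 0 0.004 0.003 0.2; 0.06 -0.38 0.82 0 0.004 0.003 0.2; 0.06 -0.38 0.83 0 0.004 0.003 0.2; 0.06 -0.38 0.83 0 0.004 0.003 0.2; 0.06 -0.38 0.83 0 0.004 0.003 0.2'
python3 -c "
from h import *
rows([.4585,-.4131,.035],np.pi)"
```

```text
t: 14.45
eef_pos: [0.4594, -0.4136, 0.0363]
ee_rot: [-3.137, 0.002, -3.141]
wrist_force: [-0.4, 0.1, -0.7]
width: 0.599
rows [0.004 0.003 0.007] [-0.002  0.001  0.   ] steps 0.0 0.0 t 14.45
```

Shut (1 mm lower) and lift.

```bash
python3 -m creep '0.004 0.003 0.006 0 0 0 0.2; 0.004 0.003 0.006 0 0 0 -1; 0.004 0.003 0.006 0 0 0 -1; 0.004 0.003 0.006 0 0 0 -1; 0.004 0.003 0.006 0 0 0 -1; 0 0 -0.15 0 0 0 -1; 0 0 -0.4 0 0 0 -1; 0 0 -0.5 0 0 0 -1'
python3 -c "
from h import *
rows([.57,-.24,.15],np.pi+.005)"
```

```text
t: 15.45
eef_pos: [0.4601, -0.4143, 0.1391]
ee_rot: [-3.133, 0.005, -3.141]
wrist_force: [-0.0, 0.7, 0.1]
width: 0.227
rows [-0.55   0.871 -0.059] [-0.004  0.002 -0.002] steps 3.3 0.1 t 15.45
```

Width 19.7 mm is a bit less than the 22 mm nozzle; check what is held.

Run:
```python
from h import *
s,im=shot('wrist','w6.png');print(s['width']*87,s['eef_pos'])
```

```text
19.72068308866273 [ 0.46012968 -0.41433423  0.13911506]
```

View pics/w6.png

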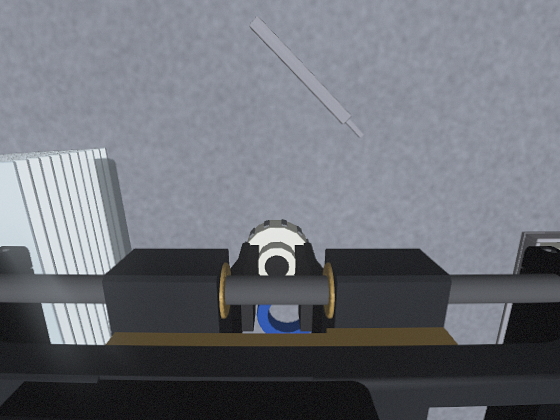

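The cap is held level, skirt back edge at row 220, hole (277,265). Compute the offset and move on.

```bash
python3 -c "
from h import *
s=r.read_state();z=s['eef_pos'][2]
print(ray('wrist',(277,221),z-.035+.006,s)-s['eef_pos'],ray('wrist',(277,265),z-.009,s)-s['eef_pos'])"
python3 -m creep '-0.14 0.2 -0.05 0 0 0 -1; -0.28 0.43 -0.05 0 0 0 -1; -0.42 0.65 -0.05 0 0 0 -1; -0.55 0.87 -0.05 0 0 0 -1; -0.55 0.87 -0.05 0 0 0 -1'
python3 -c "
from h import *
rows([.576,.0166,.15],np.pi+.005)"
```

```text
[-2.00282826e-02  8.30901587e-05 -2.90000000e-02] [-0.00174893  0.00024939 -0.009     ]
t: 16.12
eef_pos: [0.5715, -0.2369, 0.1487]
ee_rot: [-3.133, 0.005, -3.136]
wrist_force: [-0.1, -0.1, -0.0]
width: 0.223
rows [-0.03   1.267 -0.018] [-0.005  0.003  0.   ] steps 4.1 0.1 t 16.12
```

```bash
python3 -m creep '0 0.3 0 0 0 0 -1; -0.02 0.6 0 -0.002 0.001 0 -1; -0.035 0.85 0 -0.005 0.003 0 -1; -0.035 1 0 -0.005 0.003 0 -1; -0.035 1 0 -0.005 0.003 0 -1; -0.035 1 0 -0.005 0.003 0 -1'
python3 -c "
from h import *
rows([.577,.0166,.053],np.pi+.005)"
```

```text
t: 16.88
eef_pos: [0.5774, -0.0382, 0.1466]
ee_rot: [3.141, -0.001, -3.137]
wrist_force: [0.5, -0.5, -0.8]
width: 0.227
rows [0.    0.274 0.468] [ 0.    -0.001  0.   ] steps 1.7 0.0 t 16.88
```

```bash
python3 -m creep '0 0.15 0 0 0 0 -1; 0 0.274 0.05 0 0 0 -1; 0 0.274 0.25 0 0 0 -1; 0 0.274 0.4 0 0 0 -1; 0 0.274 0.45 0 0 0 -1; 0 0.274 0.472 0 0 0 -1; 0 0.274 0.475 0 0 0 -1; 0 0.274 0.475 0 0 0 -1'
```

```text
t: 17.88
eef_pos: [0.5779, 0.0163, 0.0526]
ee_rot: [-3.141, 0.001, -3.137]
wrist_force: [-0.2, 0.2, -0.4]
width: 0.219
```

```bash
python3 -m creep '0 0 0.004 0 0 0 0; 0 0 0.004 0 0 0 0; 0 0 0.004 0 0 0 0; 0 0 -0.2 0 0 0 0; 0 0 -0.45 0 0 0 0; 0 0 -0.75 0 0 0 0; 0 -0.25 -0.75 0 0 0 0; 0 -0.5 -0.75 0 0 0 0'
python3 -c "
from h import *
rows([.635,-.26,.2],np.pi)"
```

```text
t: 18.88
eef_pos: [0.5787, -0.0841, 0.2041]
ee_rot: [-3.14, 0.004, -3.135]
wrist_force: [0.2, -0.6, -0.1]
width: 0.502
rows [-0.275 -0.881  0.023] [-0.001  0.002  0.004] steps 3.0 0.0 t 18.88
```

```bash
python3 -m creep '-0.09 -0.3 0 0 0 0 0; -0.18 -0.6 0 0 0 0 0; -0.275 -0.88 0 0 0 0 0; -0.275 -0.88 0 0 0 0 0; -0.275 -0.88 0 0 0.002 0.004 0'
python3 - <<'E'
from h import *
s,im=shot('wrist','w7.png');f=find('wrist','anchor_cone',s)
for x in f: print(x)
v,u=np.nonzero(violet(im));P=np.array([ray('wrist',(a,b),.008,s)[:2] for a,b in zip(u,v)])
k=np.linalg.norm(P-f[0][1][:2],axis=1)<.06
rc=cv2.minAreaRect((P[k]*1000).astype(np.float32));print('violet rect',rc)
E
```

```text
t: 19.5
eef_pos: [0.6341, -0.2592, 0.2038]
ee_rot: [3.141, -0.002, 3.14]
wrist_force: [0.9, 0.3, 0.4]
width: 0.498
(0.89, array([ 6.002e-01, -2.732e-01, -4.000e-04]), array([263., 163.]))
(0.73, array([ 0.7314, -0.2536, -0.0025]), array([281., 271.]))
violet rect ((599.3134765625, -277.6175231933594), (35.687496185302734, 51.70241165161133), 76.35585021972656)
```

View pics/w7.png

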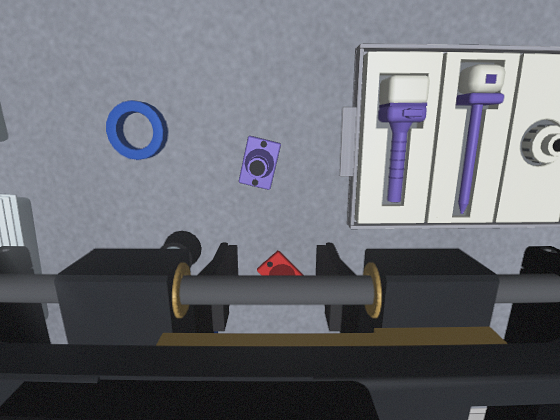

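Wrist view: violet cone at (260,163), its flange rectangle 51.7×35.7 mm matches exactly; the red one at (281,265) stays. Cannula, obturator and cap lie in their nests.

```bash
python3 -c "
from h import *
s=r.read_state();print(ray('wrist',(257,167),.046,s))
rows([.5993,-.2776,.048],np.pi-.238)"
```

```text
[ 0.59932096 -0.27648798  0.046     ]
rows [ 0.174 -0.098  0.781] [-0.    -0.001  0.119] steps 2.6 1.3 t 19.6
```

```bash
python3 -m creep '0.09 -0.05 0.1 0 0 0.06 0.1; 0.174 -0.097 0.2 0 0 0.119 0.1; 0.174 -0.097 0.4 0 0 0.119 0.1; 0.174 -0.097 0.6 0 0 0.119 0.1; 0.174 -0.097 0.72 0 0 0.119 0.1; 0.174 -0.097 0.78 0 0 0.119 0.1; 0.174 -0.097 0.783 0 0 0.119 0.1; 0.174 -0.097 0.783 0 0 0.119 0.1'
python3 -c "
from h import *
rows([.5993,-.277,.048],np.pi-.238)"
```

```text
t: 20.6
eef_pos: [0.6001, -0.2774, 0.049]
ee_rot: [-3.141, 0.0, 2.904]
wrist_force: [-0.3, 0.5, -0.9]
width: 0.547
rows [0.005 0.001 0.005] [-0.001  0.     0.   ] steps 0.0 0.0 t 20.6
```

```bash
python3 -m creep '0 0 0 0 0 0 -1; 0 0 0 0 0 0 -1; 0 0 0 0 0 0 -1; 0 0 0 0 0 0 -1; 0 0 0 0 0 0 -1; 0 0 -0.2 0 0 0 -1; 0 0 -0.45 0 0 0 -1; 0 0 -0.5 0 0 0 -1'
python3 -c "
from h import *
rows([.58,-.1,.15],np.pi+.005);rows([.5758,.0923,.15],np.pi+.005)"
```

```text
t: 21.6
eef_pos: [0.6021, -0.2786, 0.1527]
ee_rot: [-3.138, 0.007, 2.905]
wrist_force: [-0.4, -0.0, -0.8]
width: 0.213
rows [0.317 0.842 0.008] [-0.002  0.003 -0.121] steps 2.9 1.3 t 21.6
rows [0.564 1.772 0.003] [-0.002  0.003 -0.121] steps 5.9 1.3 t 21.6
```

```bash
python3 -m creep '0.1 0.28 0 0 0 -0.06 -1; 0.2 0.56 0 0 0 -0.121 -1; 0.32 0.84 0 0 0 -0.121 -1; 0.32 0.84 0 -0.002 0.003 -0.121 -1; 0.32 0.84 0 -0.002 0.003 -0.121 -1'
python3 -c "
from h import *
rows([.5758,.0923,.15],np.pi+.005)"
```

```text
t: 22.22
eef_pos: [0.5795, -0.1004, 0.1511]
ee_rot: [-3.141, 0.0, -3.136]
wrist_force: [0.0, 0.6, 0.1]
width: 0.216
rows [0.013 0.963 0.005] [-0.001  0.     0.   ] steps 3.1 0.0 t 22.23
```

```bash
python3 -m creep '0 0.3 0 0 0 0 -1; 0 0.6 0 0 0 0 -1; 0.013 0.963 0 0 0 0 -1; 0.013 0.963 0.1 0 0 0 -1; 0.013 0.963 0.2 0 0 0 -1; 0.013 0.963 0.2 0 0 0 -1'
python3 -c "
from h import *
s,im=shot('wrist','w8.png');cv2.imwrite('pics/w8c.png',cv2.resize(im[120:340,160:400,::-1],None,fx=3,fy=2.7)[:594])
print(s['eef_pos']);rows([.5758,.0923,.061],np.pi+.005)"
```

```text
t: 22.98
eef_pos: [0.5754, 0.091, 0.1091]
ee_rot: [-3.141, -0.003, -3.137]
wrist_force: [0.1, -0.5, -0.7]
width: 0.214
[0.57542702 0.09100294 0.10913143]
rows [0.002 0.007 0.246] [-0.001 -0.    -0.001] steps 0.8 0.0 t 23.02
```

View pics/w8c.png

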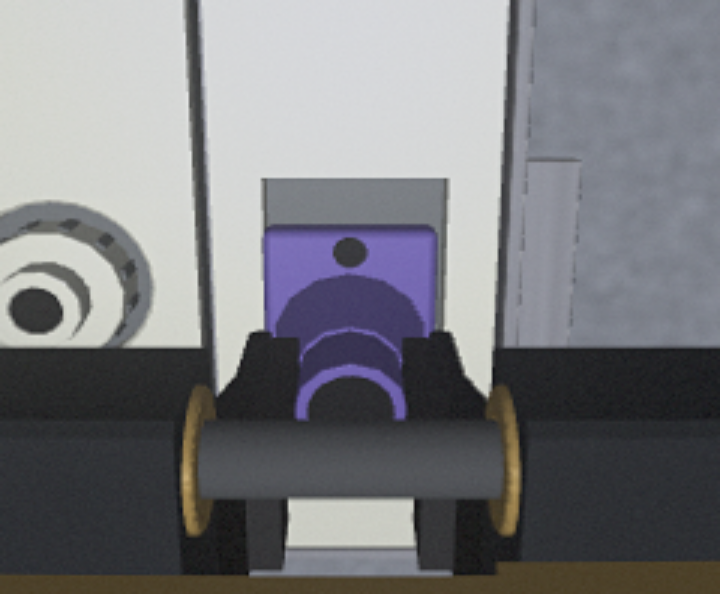

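Cone is square with the well, back edge at full-image (277,204). Check its x offset.

```bash
python3 -c "
from h import *
s=r.read_state();z=s['eef_pos'][2]
print(ray('wrist',(276.7,203.7),z-.049+.004,s)-s['eef_pos'],ray('wrist',(276.7,203.7),z-.049+.008,s)-s['eef_pos'])"
```

```text
[-0.02653568  0.00010995 -0.045     ] [-0.0275223   0.00010675 -0.041     ]
```

```bash
python3 -m creep '-0.002 0.006 0.08 0 0 0 -1; -0.002 0.006 0.17 0 0 0 -1; -0.002 0.006 0.22 0 0 0 -1; -0.002 0.006 0.245 0 0 0 -1; -0.002 0.006 0.248 0 0 0 -1; -0.002 0.006 0.248 0 0 0 -1'
```

```text
t: 23.78
eef_pos: [0.5758, 0.0919, 0.0611]
ee_rot: [-3.14, -0.002, -3.137]
wrist_force: [-3.1, -1.6, 6.3]
width: 0.214
```

```bash
python3 -m creep '0 0 0 0 0 0 0; 0 0 0 0 0 0 0; 0 0 0 0 0 0 0; 0 0 -0.2 0 0 0 0; 0 0 -0.45 0 0 0 0; 0 0 -0.75 0 0 0 0; 0 0 -0.95 0 0 0 0; 0 0 -0.95 0 0 0 0'
python3 -c "
from h import *
rows([.64,-.03,.255],np.pi)"
```

```text
t: 24.78
eef_pos: [0.5786, 0.0923, 0.2551]
ee_rot: [-3.14, 0.007, -3.137]
wrist_force: [-0.3, -0.5, -0.3]
width: 0.5
rows [-0.304 -0.613  0.004] [-0.001  0.003  0.002] steps 2.2 0.0 t 24.77
```

Now verify all four from the same viewpoint as before.

```bash
python3 -m creep '-0.15 -0.3 0 0 0 0 0; -0.304 -0.613 0 0 0.003 0.002 0; -0.304 -0.613 0 0 0.003 0.002 0; -0.304 -0.613 0 0 0.003 0.002 0; -0.304 -0.613 0 0 0.003 0.002 0'
python3 - <<'E'
from h import *
s,im=shot('wrist','w9.png');cv2.imwrite('pics/w9c.png',cv2.resize(im[40:240,130:430,::-1],(800,533)))
N=dict(cannula_wide=(.5767,-.136,-.04,.008),obturator=(.5764,-.0598,-.056,.008),reducer_cap=(.5761,.0166,0,.017),anchor_cone=(.5758,.0923,0,.012))
for t,(x,y,o,z) in N.items():
    f=find('wrist',t,s)
    if f:
        f=min(f,key=lambda q:abs(q[1][1]-y)); print(t,f[0],((f[1]-[x+o,y,z])*1000).round(1))
    else: print(t,f)
# rod directions from violet
v,u=np.nonzero(violet(im))
for t,(x,y,o,z) in list(N.items())[:2]:
    h=.026 if t[0]=='c' else .024
    P=np.array([ray('wrist',q,h,s)[:2] for q in zip(u,v)])
    q=P[(abs(P[:,1]-y)<.012)&(P[:,0]>x+o+.04)&(P[:,0]<x+.08)]
    a=np.linalg.svd(q-q.mean(0),full_matrices=False)[2][0];a*=np.sign(a[0])
    print(t,'axis y at head',1000*(q.mean(0)[1]+(x+o-q.mean(0)[0])*a[1]/a[0]-y),'yaw',np.arctan2(a[1],a[0])-.005,'tip x-origin',(q[:,0].max()-x-o)*1000)
E
```

```text
t: 25.4
eef_pos: [0.6387, -0.0285, 0.2547]
ee_rot: [-3.141, -0.002, -3.14]
wrist_force: [0.2, -0.0, -1.0]
width: 0.497
cannula_wide 0.59 [-0.3  1.  -1.1]
obturator 0.83 [ 3.4  0.5 -2.3]
reducer_cap 0.75 [ 0.6 -1.3  1.4]
anchor_cone 0.6 [-2.7  4.7  3. ]
cannula_wide axis y at head -0.5565197878642791 yaw -0.0011087527422325941 tip x-origin 101.07129569400672
obturator axis y at head -0.3075319417868705 yaw -0.0002150822301205139 tip x-origin 130.1891936322001
```

View pics/w9c.png

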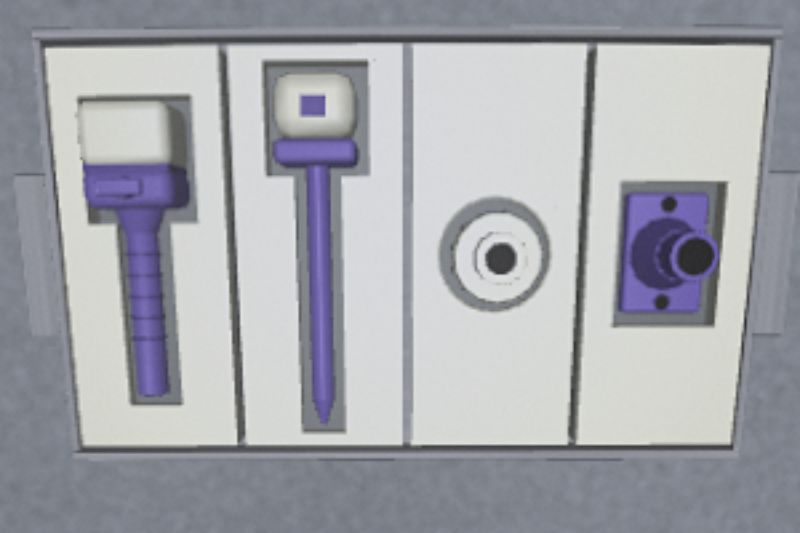

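All four look seated. One numeric check on the cone's flange (its size tells its height), and on the bystanders from the top camera.

Run:
```python
from h import *
s=r.read_state();im=cv2.imread('pics/w9.png')[:,:,::-1].copy();m=violet(im)
# flange left edge and ends only (neck overhangs to the right)
v,u=np.nonzero(m);P=np.array([ray('wrist',q,.020,s)[:2] for q in zip(u,v)]);q=P[(P[:,1]>.06)&(abs(P[:,0]-.576)<.05)]
left=q[q[:,1]<.09]
print('flange x',q[:,0].min(),q[:,0].max(),'len',np.ptp(q[:,0]),'y left',q[:,1].min(),'-> cy',q[:,1].min()+.018)
e=[(q[abs(q[:,0]-x)<.003][:,1].min()) for x in (.556,.576,.596)];print('left edge y',e)
im=r.read_camera('top');cv2.imwrite('pics/top3.png',im[:,:,::-1])
a=cv2.imread('pics/top.png').astype(int);b=im[:,:,::-1].astype(int)
for n,u,v in (('blank',179,203),('narrow',128,250)): print(n,'mean abs diff',abs(a-b)[v-20:v+20,u-14:u+14].mean())
```

```text
flange x 0.5510088946499374 0.6016460324351388 len 0.0506371377852014 y left 0.07259085380199023 -> cy 0.09059085380199024
left edge y [np.float64(0.07259085380199023), np.float64(0.07268090291899423), np.float64(0.07262636805134265)]
blank mean abs diff 38.95863095238095
narrow mean abs diff 41.49791666666667
```

View pics/top3.png

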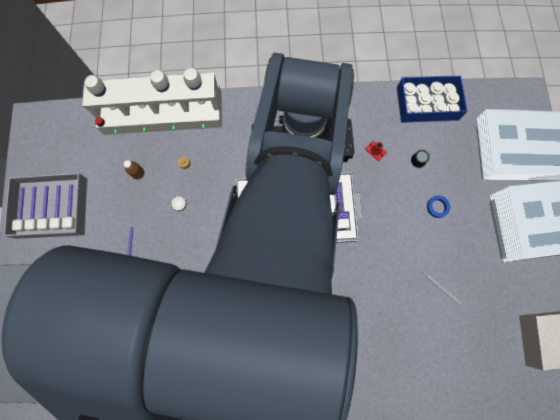

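The blank cap is still at (179,203) and the narrow cannula's tube at (130,240). The difference came from exposure and the arm in view. Handing in.

```bash
python3 -c "
from h import *
print(r.job_done())"
```

```text
the job is handed in; nothing more can be done
None
```

I put the wide cannula, obturator, reducer cap and violet anchor cone each into its matching nest and handed the job in at about 25.5 s of the 99 s. The hand-in reported no verdict.

**Last checks, from the wrist camera:**
- **Cannula and obturator:** the tube and rod axes lie within 1 mm of the nest centre and within 0.002 rad of its line. Their tips are where a seated part's would be.
- **Reducer cap:** the network put it about 1.5 mm off its seated place.
- **Anchor cone:** the network put it 5 mm off in y. Its measured flange edges put it within 2 mm and square with the nest, and I trusted those.

**Narrow cannula and blank cap:** neither was touched. A pixel comparison with the first picture was no use because the arm and a brightness change got in the way. By eye, the blank cap and the visible tube of the narrow cannula are where they started; the cannula's head was hidden by the arm.

**Grip on the cap:** the gripper read 19.7 mm on the 22 mm nozzle. A picture showed the cap held level and centred, so I went on.

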